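# Free and retract the telescopic end stop

### The job

The telescopic end stop is to be put away, but a gauge block has been left standing on its bar, between the yellow end plate and the collar. Take the gauge block off and put it in the blue parts tray first, then push the stop's two stages fully home, the inner bar first and then the sleeve, and leave the setting ring and the flange where they are.

Things in the scene. Friction and masses are not known exactly. Their poses are not given: they have to be found in the camera images.
- end_stop: Telescopic end stop, screwed down: a blue housing 130 x 52 mm, 70 mm high, on a dark foot plate 150 x 80 x 10 mm. Origin at the centre of the underside, on the granite; z up. Two stages slide level out of its front, along its own -x axis, with their centre line 40 mm above the granite at own y = 0. The housing's front face is at own x = -65 mm.
- sleeve (a joint): How far the outer stage (a steel square sleeve 30 mm wide with an aluminium collar 46 x 46 x 10 mm at its front end) is out of the housing, in m: 0 = fully home, collar against the housing; at most 0.062. Starts 45 to 55 mm out. It stays where it is left; sliding it takes about 6 N.
- bar (a joint): How far the inner stage (dark square bar 22 mm wide, flat top 51 mm above the granite, yellow end plate 48 mm wide, 46 high, 12 thick on its front end) is out of the sleeve, in m: 0 = home, end plate against collar; at most 0.062, starts 0.047 to 0.060. Equals the gap between end plate and collar. Slides at about 2 N, so with the gap empty a push on the plate moves the bar first, then the sleeve.
- pad (a point): Centre of the outer face of the round black rubber pad (30 mm across) on the yellow end plate, 36 mm above the granite. Axes are those of end_stop: pushing the stop home is pushing along +x of this frame. The end plate and the collar reach from 12 to 58 mm above the granite.
- collar (a point): Centre of the sleeve's collar, on the centre line 40 mm above the granite; axes are those of end_stop.
- block_center (a point): Centre of the loose steel gauge block, 35 mm long (x of this frame), 9 mm wide (y) and 30 mm high (z), about 75 g. It starts standing upright on the flat top of the bar, its length along the bar, in the gap between end plate and collar, its underside 51 mm and its top 81 mm above the granite.
- tray_floor (a point): Centre of the inner floor of the blue open parts tray, fixed, 2 mm above the granite: inside 65 mm along x and 94 mm along y of this frame, walls 2 mm thick, rim 22 mm above the granite. Empty.
- ring: Steel setting ring lying flat, 52 mm outside diameter, 18 mm high, origin at the centre of its underside. Not to be disturbed.
- flange: Turned metal flange lying flat, 57 mm diameter, 24 mm high, origin at the centre of its underside. Not to be disturbed.
Not all that is in view belongs to the job. Of the things that look like the end_stop, the smaller one is meant. There is more than one size of the part that bears tray_floor; the job needs the smaller.

How it is judged:
On the way, in this order (a step that is already met when the one before it is completed fails the run):
1. the gauge block lies or stands in the blue tray (x of block_center in the frame of tray_floor between -0.033 and 0.033 m and y of block_center in the frame of tray_floor between -0.047 and 0.047 m and height (world z) of block_center below 0.026 m), for 0.2 s.
2. the bar is home in the sleeve while the sleeve is still out (value of joint bar below 0.003 m and value of joint sleeve above 0.008 m), for 0.05 s.
At the end, for the whole second after the job is handed in: The bar is home in the sleeve and the sleeve home in the housing, each to within 3 mm, and the gauge block, standing or lying, is inside the blue tray with its centre below 26 mm (all of step 1 and value of joint each of bar, sleeve below 0.003 m); the robot touches nothing.
It fails at once if the sleeve is shifted by more than 12 mm while the bar is still more than 4 mm out of it (distance of collar from where it was at the start of the episode above 0.012 m and value of joint bar above 0.004 m).
It fails at once if the setting ring is moved by more than 30 mm (distance of ring from where it was at the start of the episode above 0.03 m).
It fails at once if the flange is moved by more than 30 mm (distance of flange from where it was at the start of the episode above 0.03 m).
It also fails if it takes over 51 s, if anything falls off the work surface, if the arm or the gripper's body presses on something with over 40 N, if the wrist force passes 120 N, or if a joint passes its speed limit or range.

### The arm

A 7-joint arm with a two-finger parallel gripper is mounted at the origin on a cart in front of the work surface, level with it; the furniture and walls round the work are solid. World frame = base frame: x ahead of the robot, y to its left, z up, the work surface at z = 0. Lengths are in m, angles in rad, forces in N, time in s.
With the tool pointing down it reaches from about 0.4 to 0.85 m from the base axis. Payload 10.4 kg.
Tool frame: the origin (TCP) lies midway between the tips of the shut fingers; the grasp point (between the pads) lies 19 mm behind it; y points along the fingers, x is the direction in which the jaws open and shut, and the axes are right-handed (so a half turn about y gives the same grasp; the last joint's range is limited). The gripper opens to 87 mm and grips with 3 to 60 N. Pads are 19 mm wide; open, the fingers measure 117 mm over their backs; the gripper's body (75 mm by 190 mm) begins 51 mm behind the grasp point.
Start: joints at [1.163, 0.332, -0.065, 1.46, 0.022, 1.35, -0.088], TCP at [0.235, -0.579, 0.197] pointing down, gripper open.
Joint ranges: [-2.6, 2.6], [-0.5, 2.12], [-1.47, 1.34], [0.16, 2.42], [-1.27, 4.41], [0.06, 2.06], [-2.6, 2.6]. Speed limits (rad/s): [2.22, 2.22, 2.79, 2.79, 3.14, 3.14, 3.14].

### API

Orientations are given as a unit quaternion [x, y, z, w].
In Python, from bench import r gives the robot as it stands. The module is installed in compiled form; this text tells all that it offers.
- The arm moves only by the tool arm_command, never from a script. Its argument "deltas" is one flat list of numbers, 6 for each row, row after row: the shift along the tool's x, y, z in m, then the turn, a rotation vector about the tool's x, y, z in degrees. In form: [tx, ty, tz, ax, ay, az, tx, ty, tz, ax, ay, az, ...]. A call has 1 to 8 rows; each row is the pose to reach, as a shift and turn from the pose commanded when the call began, along the tool's axes at that moment; what a row does not reach only later rows make up. A row lasts 1/8 s, in which the tool goes at most 62.5 mm and 10.7 degrees, less where a joint would pass 70% of its speed; a pose out of reach is approached as far as the arm can. A call with a gripper value outside its range is refused whole. "hand" is the opening, from 0 (shut) to 1 (fully open), set as the call begins (left out, the last holds). The fingers move at their own pace and stop on an object; "grip_force" is the grip in N (left out, the last holds). Time passes only in rows, so rows that repeat a pose let the fingers close. It gives the time, the measured TCP pose, the force and the opening at its end, in the units of the state.
- r.read_state(): the state, without advancing time (a new reading comes with each control period).
- r.camera(name): name is "scene" or "top"; returns a dict with "image" (400x640x3 uint8, red, green, blue), "intrinsics" (3x3 intrinsics, pixels), "world_from_camera" (4x4, takes a point from camera to world coordinates). Camera axes: x right, y down, z forward; pixel columns grow to the right and rows downward; lengths in m; the calibration is good to about 2 mm. A picture is of the moment at which its call begins. There is no depth.
- r.close_job(): hands the job in, once; it reports no verdict.
Trained networks look in a picture, given as the dict that the camera call returned (one of the last four; its "shot" number tells which), for a name from the list of things; names that differ only in an ending like _2 or _b are one class to them, and where a whole thing is asked for, a point or a joint stands for the part that bears it (a point fixed in the world has none). Each returns a list of dicts, best first, with "conf" (0 to 1); they miss things now and then, are a little off and sometimes report something else, mostly with a low value. They report only what shows in the picture. A call takes as long as a camera call. They do not tell look-alikes from the thing itself.
- r.boxes_of(picture, query): "centre" ([row, column] in pixels, amid what is visible of it).
- r.regions_of(picture, query): "region" (400x640 bool, what is visible of it) and "centre" ([row, column] in pixels, amid what is visible of it).
The state is a dict: "time": time; "joint_positions": joint angles; "joint_vel": joint speeds; "joint_torque": joint torques, N m; "ee_pos": TCP position; "eef_rot": TCP orientation; "ft_force": force on the tool from outside, world axes, zero at the start; "torque": the same for the moment, N m; "width": finger opening in m.
Only numpy, scipy, OpenCV 4.12 (cv2) and the standard library are available. Lean on these libraries where they do the work, as an engineer would, in place of code of your own. Each camera call takes 0.05 s, during which the arm holds its last target.

## Working session

There is one attempt and no reset: what is moved stays moved. The work goes in short steps, Python scripts to look and compute and a tool call to move; the robot and the scene stay as the last step left them, time stands still between calls to the robot, and variables do not carry over. Pictures are saved under pics/ and viewed, and the job is handed in when it is done.

Besides the shell and the picture viewer there is one more tool, called after "Call:" as name(argument=value, ...) on one line, values as JSON. arm_command: Moves the arm, as the interface text tells. Its arguments: {"type":"object","properties":{"deltas":{"type":"array","items":{"type":"number"}},"hand":{"type":"number"},"grip_force":{"type":"number"}},"required":["deltas"]}

```bash
mkdir -p pics; cat > h.py <<'E'
import numpy as np, cv2, pickle
from bench import r
def snap(n,f):
    p=r.camera(n); cv2.imwrite('pics/'+f,p['image'][:,:,::-1]); return p
def px2w(p,row,col,z):
    K=np.array(p['intrinsics']);T=np.array(p['world_from_camera'])
    d=T[:3,:3]@np.linalg.solve(K,[col,row,1.]);o=T[:3,3]
    return o+d*(z-o[2])/d[2]
def w2px(p,w):
    K=np.array(p['intrinsics']);T=np.linalg.inv(np.array(p['world_from_camera']))
    q=K@(T[:3,:3]@np.array(w)+T[:3,3]); return q[1]/q[2],q[0]/q[2]
E
python3 - <<'E'
from h import *
np.set_printoptions(precision=3,suppress=True)
for n in('top','scene'):
    p=snap(n,n+'0.png'); pickle.dump(p,open(n+'0.pkl','wb'))
    print(n,p['world_from_camera'])
    for q in('end_stop','block_center','tray_floor','ring','flange','pad','collar'):
        try: print(q,[(np.round(b['centre']),round(b['conf'],2)) for b in r.boxes_of(p,q)])
        except Exception as e: print(q,e)
s=r.read_state();print(s['time'],s['ee_pos'],s['eef_rot'],s['width'])
E
```

```text
top [[ 0.021 -0.996  0.081  0.45 ]
 [-1.    -0.021  0.006  0.104]
 [-0.004 -0.082 -0.997  1.408]
 [ 0.     0.     0.     1.   ]]
end_stop [(array([233., 368.]), 0.92), (array([187., 436.]), 0.84)]
block_center []
tray_floor [(array([224., 200.]), 0.94), (array([231., 260.]), 0.56), (array([184., 261.]), 0.49)]
ring [(array([180., 258.]), 0.44)]
flange [(array([175., 365.]), 0.64)]
pad [(array([192., 465.]), 0.63)]
collar [(array([240., 399.]), 0.6), (array([195., 467.]), 0.42)]
scene [[-0.843 -0.338  0.419  0.008]
 [-0.538  0.544 -0.644  0.947]
 [-0.01  -0.768 -0.64   0.929]
 [ 0.     0.     0.     1.   ]]
end_stop [(array([146., 361.]), 0.76), (array([258., 261.]), 0.63), (array([192., 376.]), 0.61), (array([178., 394.]), 0.41)]
block_center [(array([179., 399.]), 0.64), (array([172., 403.]), 0.49)]
tray_floor [(array([277., 311.]), 0.89), (array([328., 258.]), 0.87), (array([179., 397.]), 0.62)]
ring [(array([258., 260.]), 0.61)]
flange [(array([182., 322.]), 0.47)]
pad [(array([128., 385.]), 0.49)]
collar [(array([179., 400.]), 0.71), (array([181., 323.]), 0.69), (array([135., 386.]), 0.49)]
0.8 [ 0.235 -0.579  0.197] [ 0.586 -0.395  0.395 -0.586] 0.08739632544811811
```

View pics/top0.png

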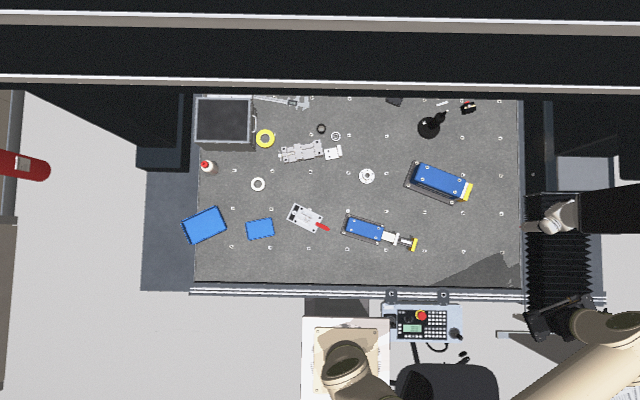

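View pics/scene0.png

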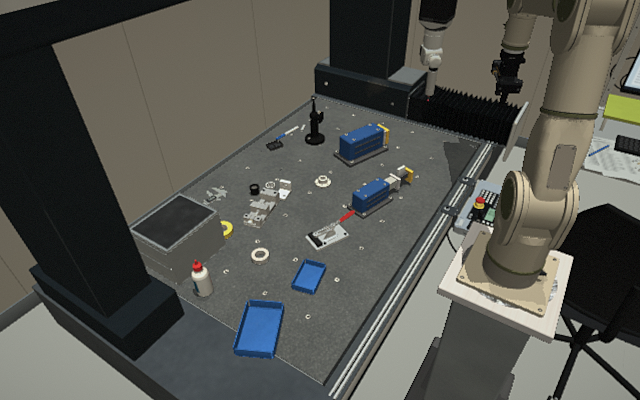

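Top view: the small extended end stop is at (233,375) and its larger look-alike at (181,440). The small tray is at (229,260) and the big one at (224,204). The ring is at (184,258) and the flange at (176,366); the yellow ring at (138,265) isn't part of the job. I choose the small stop and the small tray, and will check them in a close crop.

```bash
python3 - <<'E'
import cv2
a=cv2.imread('pics/top0.png')[205:260,330:430];b=cv2.imread('pics/scene0.png')[155:225,340:425]
cv2.imwrite('pics/c1.png',cv2.resize(a,None,fx=8,fy=8,interpolation=cv2.INTER_CUBIC))
cv2.imwrite('pics/c2.png',cv2.resize(b,None,fx=8,fy=8,interpolation=cv2.INTER_CUBIC))
c=cv2.imread('pics/top0.png')[200:255,235:345];cv2.imwrite('pics/c3.png',cv2.resize(c,None,fx=7,fy=7,interpolation=cv2.INTER_CUBIC))
E
```

```text
(no output)
```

View pics/c1.png

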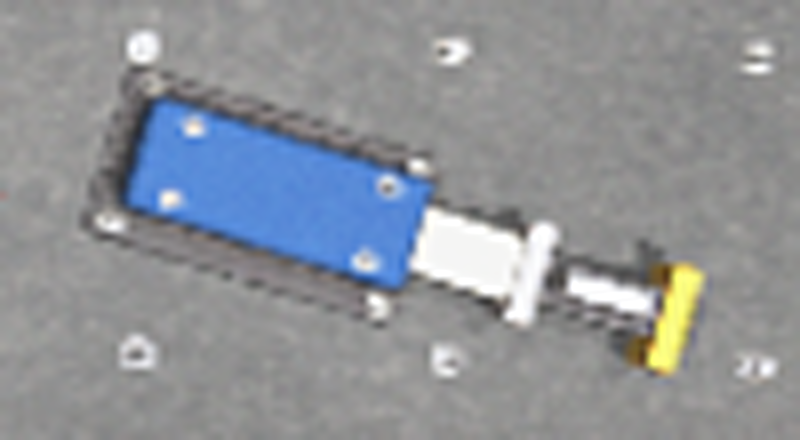

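View pics/c2.png

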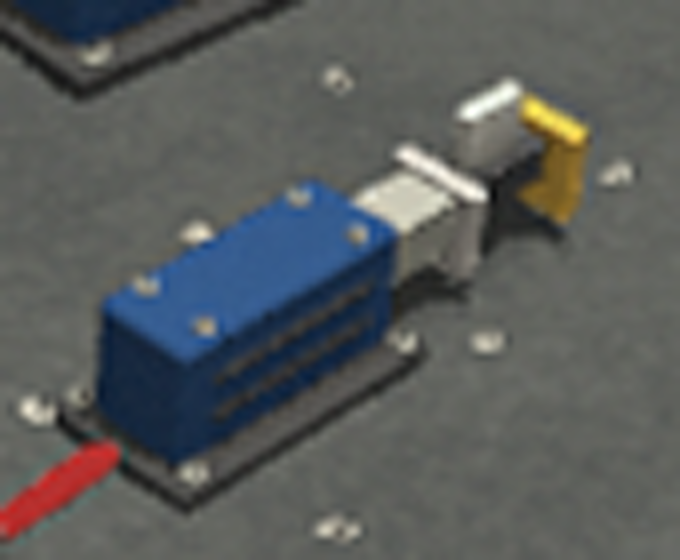

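View pics/c3.png

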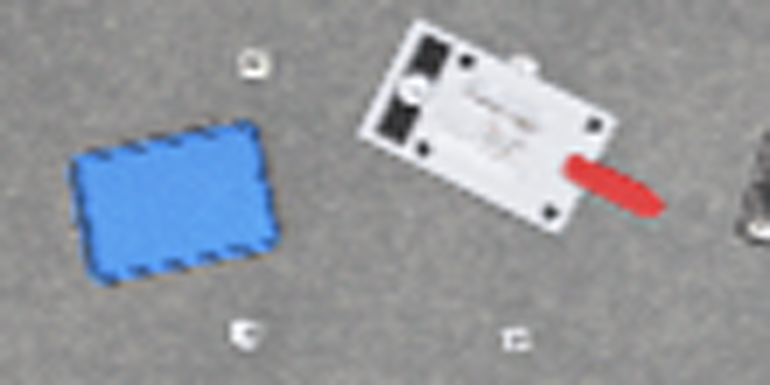

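The crops show the white block standing on the bar, from about (239,401) to (243,412) in top pixels, with the yellow plate at (246,414). The small tray is empty. Next I measure.

```bash
cat > m.py <<'E'
from h import *
np.set_printoptions(precision=4,suppress=True)
p=pickle.load(open('top0.pkl','rb'));im=p['image'].astype(int);R,G,B=im[...,0],im[...,1],im[...,2]
blue=(B>R+60)&(B>120);yel=(R>B+80)&(G>B+60)
def rect(mask,box,z):
    m=np.zeros_like(mask);r0,r1,c0,c1=box;m[r0:r1,c0:c1]=mask[r0:r1,c0:c1]
    ys,xs=np.nonzero(m);
    w=np.array([px2w(p,y,x,z)[:2] for y,x in zip(ys,xs)])
    rc=cv2.minAreaRect((w*1000).astype(np.float32));print(len(xs),'px mean',w.mean(0),'rect',np.round(rc[0],1),np.round(rc[1],1),round(rc[2],1))
    return w
h=rect(blue,(205,250,335,392),.07)
c=h-h.mean(0);u,s,v=np.linalg.svd(c,full_matrices=False);print('axis',v[0],np.degrees(np.arctan2(v[0][1],v[0][0])))
y=rect(yel,(230,260,400,425),.058);c=y-y.mean(0);u,s,v=np.linalg.svd(c,full_matrices=False);print('plate',v[0])
t=rect(blue,(210,245,240,280),.01);c=t-t.mean(0);u,s,v=np.linalg.svd(c,full_matrices=False);print('tray',v[0])
m=np.zeros(R.shape,bool)
bl=rect((R>190)&(B>190),(236,247,400,413),.081)
c=bl-bl.mean(0);u,s,v=np.linalg.svd(c,full_matrices=False);print('blk',v[0])
col=rect((R>185)&(B>180),(231,247,392,400),.058)
for q,(a,b),z in (('ring',(184,258),.018),('flange',(176,366),.024),('clamp',(217,306),.02),('red tip',(230,327),.03)): print(q,px2w(p,a,b,z))
print(px2w(p,229,260,.01)-px2w(p,229,261,.01))
for n in ('tray_floor','block_center'):
    print(n,[(np.round(x['centre'],1),x['region'].sum(),round(x['conf'],2)) for x in r.regions_of(r.camera('top'),n)])
E
python3 m.py
```

```text
495 px mean [ 0.4731 -0.0531] rect [473.  -53.1] [127.7  50.1] 73.8
axis [-0.2806 -0.9598] -106.29569521696762
50 px mean [ 0.4215 -0.2311] rect [ 421.6 -231.3] [12.6 47.2] 74.1
plate [-0.9654  0.2607]
518 px mean [0.4668 0.327 ] rect [466.6 328. ] [ 68.9 103.7] 12.5
tray [-0.2042  0.9789]
29 px mean [ 0.4319 -0.1968] rect [ 431.8 -197.3] [36.2  9.3] 77.2
blk [-0.2225 -0.9749]
64 px mean [ 0.4419 -0.1641] rect [ 439.1 -166. ] [42.7 24.9] 0.3
ring [0.6309 0.3361 0.018 ]
flange [ 0.6681 -0.0629  0.024 ]
clamp [0.5122 0.1552 0.02  ]
red tip [0.466  0.0774 0.03  ]
[-0.0001  0.0037  0.    ]
tray_floor [(array([227.5, 204.5]), np.int64(1121), 0.9), (array([227.3, 259.8]), np.int64(530), 0.57)]
block_center []
```

```bash
cat > g.py <<'E'
from h import *
import sys
from scipy.spatial.transform import Rotation as Ro
np.set_printoptions(precision=4,suppress=True)
A=np.radians(73.8)
def go(pos,jaw_deg=None,base=None):
    s=r.read_state();q=Ro.from_quat(s['eef_rot']);M=q.as_matrix();p=np.array(s['ee_pos'])
    print('t',s['time'],'p',p,'F',np.array(s['ft_force']),'w',s['width'],'M',M.tolist() and np.round(M,3).tolist())
    print('delta',M.T@(np.array(pos)-p))
    if jaw_deg is not None:
        for k in(0,180):
            a=np.radians(jaw_deg+k);x=np.array([np.cos(a),np.sin(a),0]);y=np.array([0,0,-1.]);N=np.c_[x,y,np.cross(x,y)]
            print('turn',k,np.degrees(Ro.from_matrix(M.T@N).as_rotvec()))
if __name__=='__main__': go([float(v) for v in sys.argv[1:4]],*[float(v) for v in sys.argv[4:]])
E
python3 g.py 0.432 -0.197 0.15 -16.2
```

```text
t 1.0 p [ 0.2346 -0.5793  0.1969] F [ 0.0478 -0.2687 -0.3322] w 0.08716829230357492 M [[0.375, 0.0, 0.927], [-0.927, -0.0, 0.375], [0.0, -1.0, 0.0]]
delta [-0.2803  0.0469  0.3264]
turn 0 [  0.0006 -51.7535   0.0069]
turn 180 [ -0.0082 128.2465   0.0007]
```

Call:
arm_command(deltas=[-0.04,0,0.047,0,-8,0,-0.08,0,0.093,0,-16,0,-0.12,0,0.14,0,-24,0,-0.16,0,0.187,0,-32,0,-0.2,0,0.233,0,-40,0,-0.24,0,0.28,0,-48,0,-0.28,0,0.326,0,-51.8,0,-0.28,0,0.326,0,-51.8,0], hand=0.6)

```text
time: 2.0
ee_pos: [0.4338, -0.1929, 0.1974]
eef_rot: [-0.7, 0.096, -0.097, 0.701]
ft_force: [-0.9, -0.5, -0.3]
width: 0.052
```

```bash
python3 g.py 0.432 -0.197 0.057 -16.2; python3 - <<'E'
from h import *
p=snap('scene','s1.png')
t=snap('top','t1.png')
for f,sl in (('s1',(slice(80,230),slice(320,470))),('t1',(slice(195,275),slice(340,460)))):
    cv2.imwrite(f'pics/{f}c.png',cv2.resize(cv2.imread(f'pics/{f}.png')[sl],None,fx=4,fy=4,interpolation=cv2.INTER_CUBIC))
E
```

```text
t 2.0 p [ 0.4338 -0.1929  0.1974] F [-0.8694 -0.4622 -0.3124] w 0.05197352858021617 M [[0.963, 0.001, 0.27], [-0.27, 0.0, 0.963], [0.001, -1.0, 0.001]]
delta [-0.0008  0.1404 -0.0045]
turn 0 [-0.0335  0.5445  0.0695]
turn 180 [   0.1089 -179.4554    0.0524]
```

View pics/s1c.png

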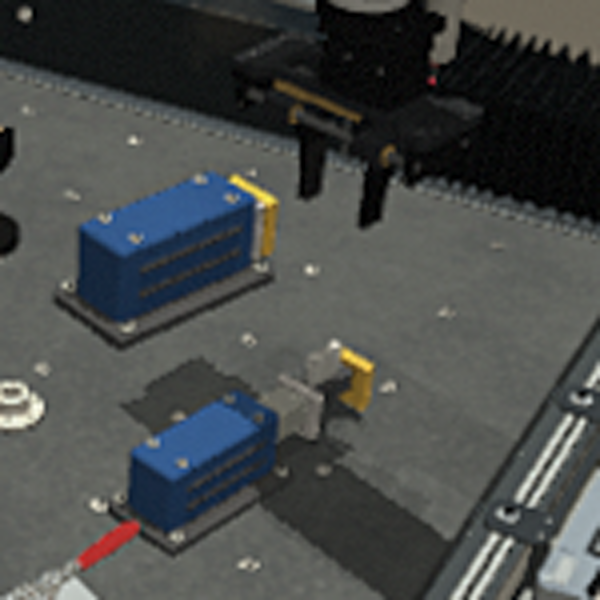

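View pics/t1c.png

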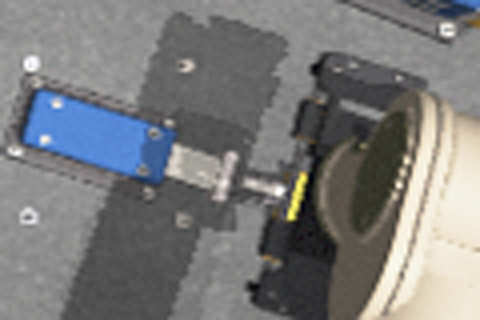

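The scene crop shows the open fingertips at about pixels (129,397) and (135,412), with the block at about (170,401) below them. I'll check these by projecting the measured positions.

```bash
python3 - <<'E'
from h import *
p=r.camera('scene')
print('tcp',w2px(p,[.4338,-.1929,.197]))
im=cv2.imread('pics/scene0.png').copy()
im=cv2.resize(im[150:200,380:430],None,fx=12,fy=12,interpolation=cv2.INTER_CUBIC)
d=np.array([.279,.960,0]);n=np.array([-.96,.279,0]);c=np.array([.432,-.197,0])
for z in(.051,.081):
  for a in(-1,1):
    for b in(-1,1):
      rr,cc=w2px(p,c+d*a*.0175+n*b*.0045+[0,0,z]);cv2.circle(im,(int((cc-380+.5)*12),int((rr-150+.5)*12)),4,(0,0,255) if z>.06 else (0,255,0),-1)
cv2.imwrite('pics/pr.png',im)
E
```

```text
tcp (np.float64(138.73027586200044), np.float64(403.7758119204134))
```

View pics/pr.png

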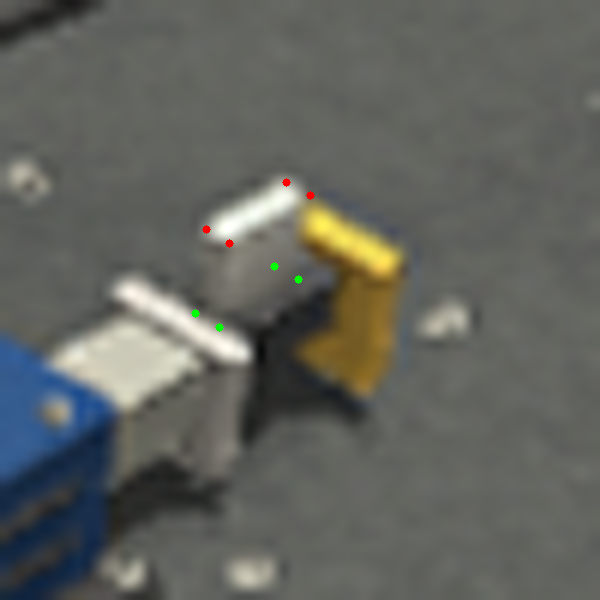

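The block projection agrees to 1–2 mm. The open tips sit a little higher than the TCP, which is expected if they extend as they close. I'll descend and grip.

Call:
arm_command(deltas=[-0.001,0,-0.0045,0,0.5,0,-0.001,0.035,-0.0045,0,0.5,0,-0.001,0.07,-0.0045,0,0.5,0,-0.001,0.1,-0.0045,0,0.5,0,-0.001,0.125,-0.0045,0,0.5,0,-0.001,0.138,-0.0045,0,0.5,0,-0.001,0.138,-0.0045,0,0.5,0,-0.001,0.138,-0.0045,0,0.5,0])

```text
time: 3.15
ee_pos: [0.43, -0.202, 0.0598]
eef_rot: [0.7, -0.102, 0.103, -0.699]
ft_force: [0.4, 0.8, 0.6]
width: 0.0523
```

```bash
python3 g.py 0.432 -0.197 0.058 -16.2
```

```text
t 3.15 p [ 0.43   -0.202   0.0598] F [0.3521 0.7584 0.6117] w 0.05228723080897346 M [[0.958, 0.001, 0.287], [-0.287, -0.001, 0.958], [0.001, -1.0, -0.0]]
delta [0.0004 0.0018 0.0054]
turn 0 [ 0.0205 -0.4859  0.0837]
turn 180 [ -0.1311 179.514    0.0322]
```

Call:
arm_command(deltas=[0,0.001,0.005,0,-0.5,0,0,0.001,0.005,0,-0.5,0,0,0.001,0.005,0,-0.5,0])

```text
time: 3.52
ee_pos: [0.4311, -0.1967, 0.0581]
eef_rot: [0.7, -0.099, 0.099, -0.7]
ft_force: [0.8, -0.1, 0.2]
width: 0.0522
```

Call:
arm_command(deltas=[0,0,0,0,0,0,0,0,0,0,0,0,0,0,0,0,0,0,0,0,0,0,0,0,0,0,0,0,0,0,0,0,0,0,0,0], hand=0, grip_force=25)

```text
time: 4.28
ee_pos: [0.4309, -0.1967, 0.0579]
eef_rot: [0.7, -0.099, 0.099, -0.7]
ft_force: [0.2, 0.1, 0.4]
width: 0.003
```

```bash
python3 g.py 0.432 -0.197 0.16 -16.2
```

```text
t 4.275 p [ 0.4309 -0.1967  0.0579] F [0.1714 0.1487 0.4461] w 0.0029713161725358917 M [[0.961, 0.0, 0.278], [-0.278, -0.0, 0.961], [0.0, -1.0, -0.0]]
delta [ 0.0011 -0.1021 -0.    ]
turn 0 [0.003  0.0498 0.0039]
turn 180 [   0.0062 -179.9502   -0.0047]
```

The width is 3 mm where I expected 9 mm, so the block may not be gripped. I'll look.

```bash
python3 - <<'E'
from h import *
p=snap('scene','s2.png');t=snap('top','t2.png')
a=cv2.resize(cv2.imread('pics/s2.png')[120:220,340:450],None,fx=5,fy=5,interpolation=cv2.INTER_CUBIC)
cv2.imwrite('pics/s2c.png',a)
a=cv2.resize(cv2.imread('pics/t2.png')[200:265,350:450],None,fx=6,fy=6,interpolation=cv2.INTER_CUBIC)
cv2.imwrite('pics/t2c.png',a)
s=r.read_state();print(s['width'],s['time'])
E
```

```text
0.0011292949621700603 4.375
```

View pics/s2c.png

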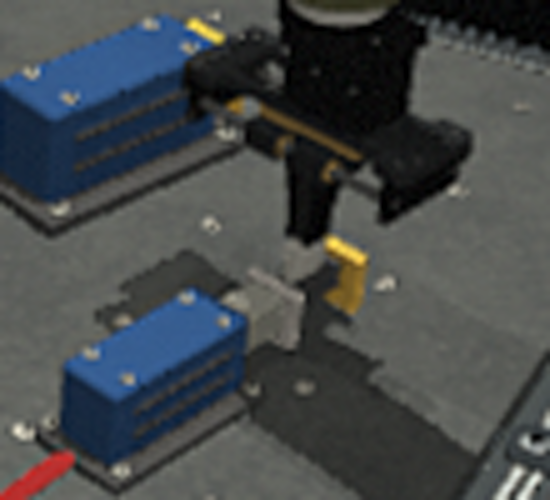

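View pics/t2c.png

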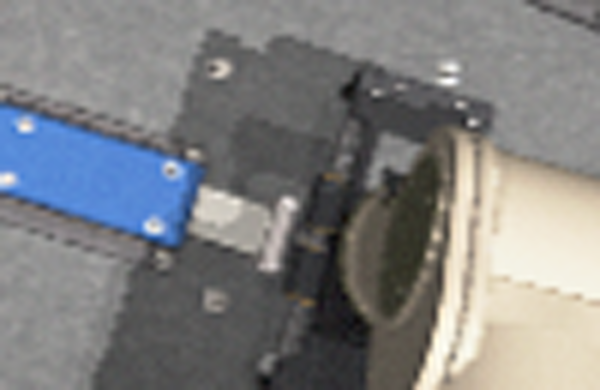

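```bash
python3 - <<'E'
from h import *
p=r.camera('scene');print(r.read_state()['width'])
im=cv2.resize(cv2.imread('pics/s2.png')[140:190,380:430],None,fx=12,fy=12,interpolation=cv2.INTER_CUBIC)
for z in np.arange(.05,.101,.01):
  rr,cc=w2px(p,[.431,-.197,z]);print(z,rr,cc);cv2.circle(im,(int((cc-380+.5)*12),int((rr-140+.5)*12)),3,(0,0,255),-1)
cv2.imwrite('pics/pr2.png',im)
E
```

```text
0.0008508684730441316
0.05 174.54499072217007 400.34381479824293
0.060000000000000005 172.23307944279085 400.6468987625385
0.07 169.90095383405756 400.9526327589227
0.08000000000000002 167.54834761411632 401.2610516960705
0.09000000000000001 165.17498980353832 401.57219109849376
0.1 162.7806046212714 401.88608712018157
```

View pics/pr2.png

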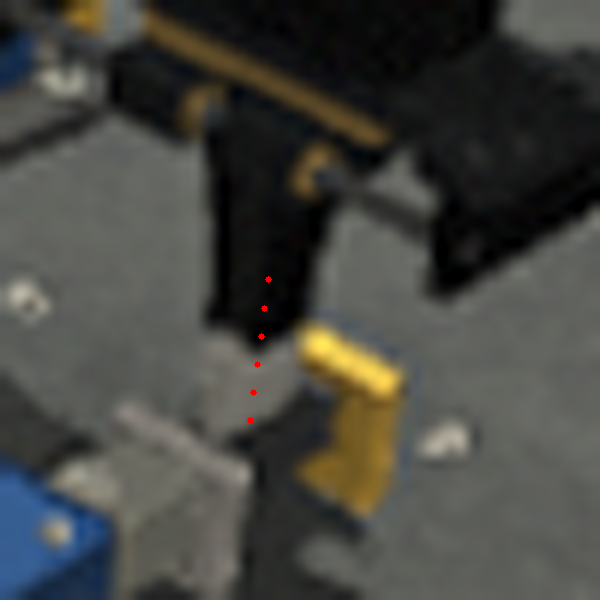

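The shut fingertips appear at z≈0.081, just above the block, although the reported TCP z is 0.058. So the real tips sit about 23 mm higher than reported, and the block is untouched. I'll raise a little, open, and go down to a reported z of about 0.036.

Call:
arm_command(deltas=[0,-0.015,0,0,0,0,0,-0.015,0,0,0,0,0,-0.015,0,0,0,0,0,-0.015,0,0,0,0], hand=0.5)

```text
time: 4.92
ee_pos: [0.4307, -0.1966, 0.0727]
eef_rot: [0.7, -0.099, 0.099, -0.7]
ft_force: [-0.4, -0.2, -1.0]
width: 0.0329
```

Call:
arm_command(deltas=[0,0.01,0,0,0,0,0,0.02,0,0,0,0,0,0.03,0,0,0,0,0,0.036,0,0,0,0,0,0.036,0,0,0,0])

```text
time: 5.55
ee_pos: [0.4306, -0.1965, 0.0363]
eef_rot: [-0.7, 0.1, -0.099, 0.7]
ft_force: [-0.3, -0.5, 0.8]
width: 0.0437
```

```bash
python3 - <<'E'
from h import *
p=snap('scene','s3.png');s=r.read_state();print(s['width'],s['ee_pos'],s['ft_force'])
im=cv2.resize(cv2.imread('pics/s3.png')[140:190,380:430],None,fx=12,fy=12,interpolation=cv2.INTER_CUBIC)
cv2.imwrite('pics/pr3.png',im)
E
```

```text
0.04345290562034319 [ 0.4308756  -0.1966103   0.03671793] [ 0.02277211  0.85358564 -0.53363375]
```

View pics/pr3.png

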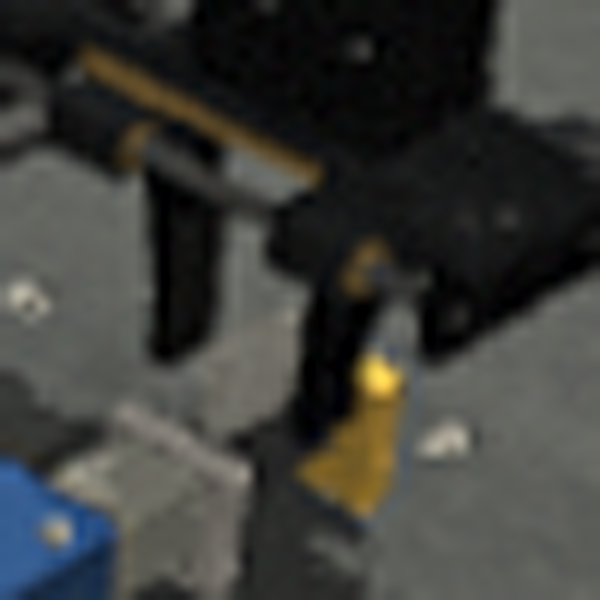

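```bash
python3 - <<'E'
from h import *
p=pickle.load(open('scene0.pkl','rb'))
for k in(-.027,0,.027):
  for z in(.035,.05,.06,.07): print(k,z,np.round(w2px(p,[.4308+.96*k,-.1966-.278*k,z]),1))
E
```

```text
-0.027 0.035 [181.5 405.8]
-0.027 0.05 [178.  406.3]
-0.027 0.06 [175.7 406.6]
-0.027 0.07 [173.4 407. ]
0 0.035 [178.1 399.9]
0 0.05 [174.6 400.3]
0 0.06 [172.3 400.7]
0 0.07 [170. 401.]
0.027 0.035 [174.7 394.1]
0.027 0.05 [171.3 394.5]
0.027 0.06 [169.  394.8]
0.027 0.07 [166.6 395.1]
```

The fingers straddle the block with their tips at z≈0.061. I'll go 5 mm lower, then close.

Call:
arm_command(deltas=[0,0.005,0,0,0,0,0,0.005,0,0,0,0])

```text
time: 5.85
ee_pos: [0.4307, -0.1966, 0.0316]
eef_rot: [-0.7, 0.099, -0.099, 0.7]
ft_force: [-0.1, 0.6, 0.5]
width: 0.0435
```

Call:
arm_command(deltas=[0,0,0,0,0,0,0,0,0,0,0,0,0,0,0,0,0,0,0,0,0,0,0,0,0,0,0,0,0,0,0,0,0,0,0,0], hand=0, grip_force=30)

```text
time: 6.6
ee_pos: [0.431, -0.1967, 0.0319]
eef_rot: [0.7, -0.099, 0.099, -0.7]
ft_force: [0.5, -0.3, 0.1]
width: 0.0086
```

Width is 8.6 mm, so the block is gripped. I'll lift it.

Call:
arm_command(deltas=[0,-0.01,0,0,0,0,0,-0.03,0,0,0,0,0,-0.06,0,0,0,0,0,-0.09,0,0,0,0,0,-0.11,0,0,0,0,0,-0.11,0,0,0,0])

```text
time: 7.35
ee_pos: [0.4318, -0.197, 0.1435]
eef_rot: [0.701, -0.098, 0.1, -0.7]
ft_force: [0.6, -0.8, -1.5]
width: 0.0085
```

```bash
python3 g.py 0.4667 0.3275 0.14 -16.2; python3 - <<'E'
from h import *
p=snap('scene','s4.png')
im=cv2.resize(cv2.imread('pics/s4.png')[90:190,350:450],None,fx=6,fy=6,interpolation=cv2.INTER_CUBIC)
cv2.imwrite('pics/s4c.png',im)
E
```

```text
t 7.35 p [ 0.4318 -0.197   0.1435] F [ 0.5837 -0.7545 -1.5337] w 0.008491943897382604 M [[0.961, 0.003, 0.278], [-0.278, -0.002, 0.961], [0.003, -1.0, -0.001]]
delta [-0.1124  0.0027  0.5135]
turn 0 [0.0492 0.0481 0.1805]
turn 180 [   0.2834 -179.9516   -0.0773]
```

View pics/s4c.png

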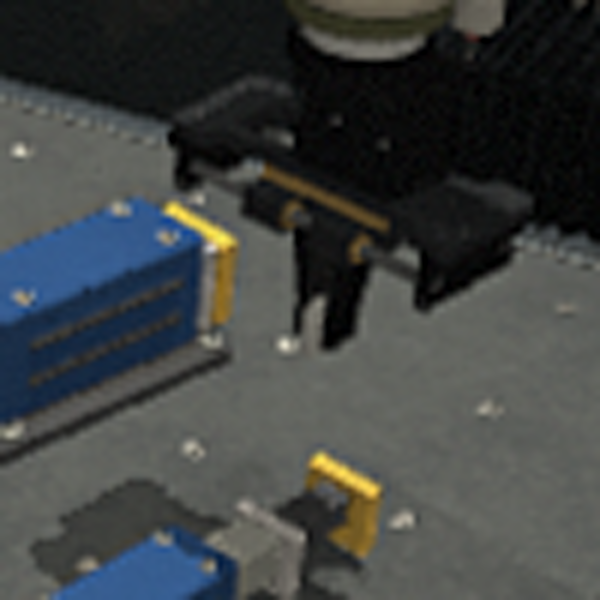

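The block is held between the fingers and the bar is clear. Next, carry it to the tray.

Call:
arm_command(deltas=[-0.007,0,0.03,0,0,0,-0.018,0,0.08,0,0,0,-0.029,0,0.13,0,0,0,-0.039,0,0.18,0,0,0,-0.05,0,0.23,0,0,0,-0.061,0,0.28,0,0,0,-0.072,0,0.33,0,0,0,-0.083,0,0.38,0,0,0])

```text
time: 8.4
ee_pos: [0.4563, 0.1927, 0.1409]
eef_rot: [0.7, -0.1, 0.099, -0.7]
ft_force: [1.2, 0.3, -0.7]
width: 0.009
```

Call:
arm_command(deltas=[-0.01,0,0.05,0,0,0,-0.02,0,0.09,0,0,0,-0.028,0,0.12,0,0,0,-0.029,0,0.133,0,0,0,-0.029,0,0.133,0,0,0,-0.029,0,0.133,0,0,0])

```text
time: 9.15
ee_pos: [0.4664, 0.3257, 0.1415]
eef_rot: [0.7, -0.1, 0.1, -0.7]
ft_force: [-0.0, -0.9, -0.5]
width: 0.0089
```

```bash
python3 g.py 0.4667 0.3275 -0.013 -16.2; python3 - <<'E'
from h import *
p=snap('scene','s5.png')
im=cv2.resize(cv2.imread('pics/s5.png')[150:310,230:390],None,fx=4,fy=4,interpolation=cv2.INTER_CUBIC)
cv2.imwrite('pics/s5c.png',im)
E
```

```text
t 9.15 p [0.4664 0.3257 0.1415] F [-0.0053 -0.8512 -0.5412] w 0.008923782886500302 M [[0.96, -0.0, 0.28], [-0.28, -0.001, 0.96], [0.0, -1.0, -0.001]]
delta [-0.0003  0.1545  0.002 ]
turn 0 [ 0.0638 -0.039   0.0071]
turn 180 [ -0.0112 179.961    0.1003]
```

View pics/s5c.png

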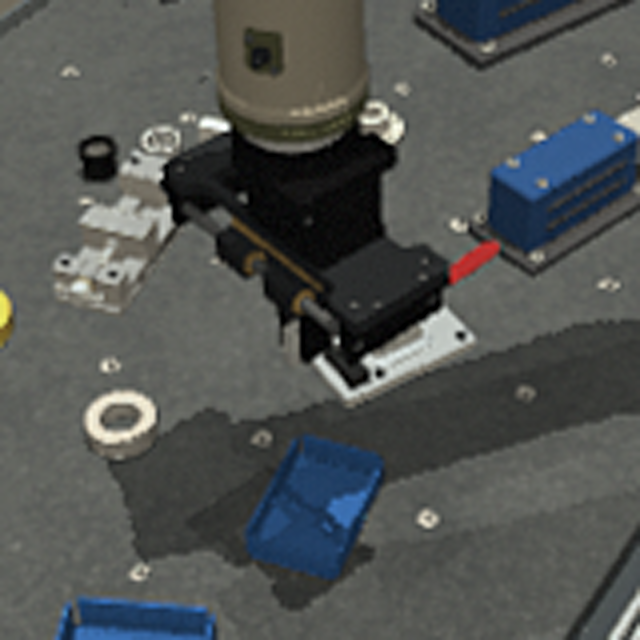

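```bash
python3 - <<'E'
from h import *
p=r.camera('scene')
print(w2px(p,[.4667,.3275,.002]), w2px(p,[.4667,.3275,.012]))
im=cv2.resize(p['image'][245:305,280:340,::-1].copy(),None,fx=10,fy=10,interpolation=cv2.INTER_CUBIC)
a=np.array([-.204,.979,0]);b=np.array([.979,.204,0])
for z,c in((.002,(0,255,0)),(.022,(0,0,255))):
  for i in(-1,1):
    for j in(-1,1):
      q=np.array([.4667,.3275,z])+a*.047*i+b*.0325*j;y,x=w2px(p,q);cv2.circle(im,(int((x-280+.5)*10),int((y-245+.5)*10)),4,c,-1)
cv2.imwrite('pics/tr.png',im)
E
```

```text
(np.float64(278.428234049522), np.float64(308.3178192915098)) (np.float64(276.1071203178655), np.float64(308.1961528604764))
```

View pics/tr.png

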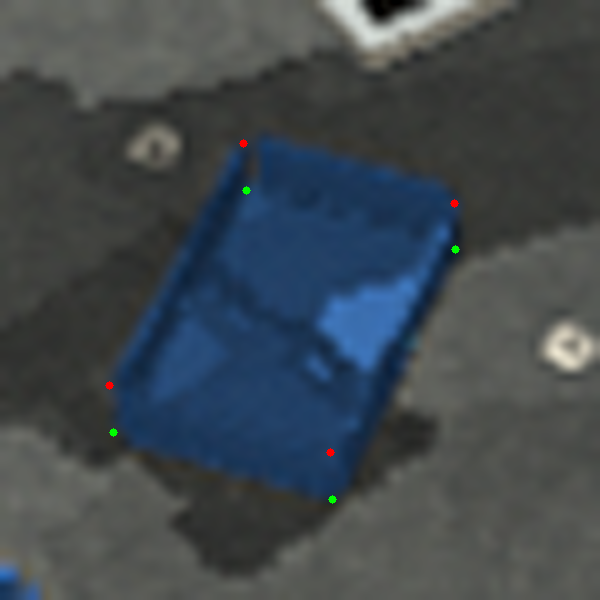

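The tray position agrees to about 3 mm. I'll lower the block.

Call:
arm_command(deltas=[0,0.03,0.002,0,0,0,0,0.06,0.002,0,0,0,0,0.09,0.002,0,0,0,0,0.115,0.002,0,0,0,0,0.135,0.002,0,0,0,0,0.148,0.002,0,0,0,0,0.154,0.002,0,0,0,0,0.154,0.002,0,0,0])

```text
time: 10.25
ee_pos: [0.4667, 0.3292, -0.012]
eef_rot: [-0.7, 0.099, -0.099, 0.7]
ft_force: [-0.5, -0.0, 0.6]
width: 0.0088
```

```bash
python3 g.py 0.4667 0.3275 -0.016 -16.2; python3 - <<'E'
from h import *
p=snap('scene','s6.png')
im=cv2.resize(cv2.imread('pics/s6.png')[220:310,260:350],None,fx=7,fy=7,interpolation=cv2.INTER_CUBIC)
cv2.imwrite('pics/s6c.png',im)
E
```

```text
t 10.25 p [ 0.4667  0.3292 -0.012 ] F [-0.4705 -0.0412  0.6283] w 0.008844507387449244 M [[0.961, 0.0, 0.278], [-0.278, 0.0, 0.961], [0.0, -1.0, 0.0]]
delta [ 0.0004  0.004  -0.0017]
turn 0 [-0.0045  0.0478  0.011 ]
turn 180 [   0.0173 -179.9522    0.0071]
```

View pics/s6c.png

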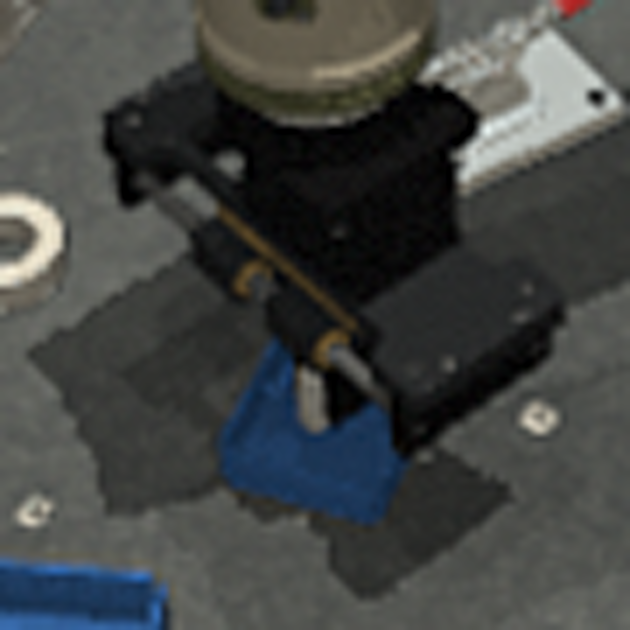

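Call:
arm_command(deltas=[0,0.003,0,0,0,0,0,0.003,0,0,0,0])

```text
time: 10.55
ee_pos: [0.4667, 0.3292, -0.015]
eef_rot: [-0.7, 0.099, -0.099, 0.7]
ft_force: [-0.7, -1.0, -0.7]
width: 0.0088
```

Call:
arm_command(deltas=[0,0,0,0,0,0,0,0,0,0,0,0,0,0,0,0,0,0,0,0,0,0,0,0], hand=0.22)

```text
time: 11.05
ee_pos: [0.4667, 0.3292, -0.0151]
eef_rot: [-0.7, 0.099, -0.099, 0.7]
ft_force: [-0.3, -0.4, -0.1]
width: 0.019
```

Call:
arm_command(deltas=[0,-0.01,0,0,0,0,0,-0.03,0,0,0,0,0,-0.06,0,0,0,0,0,-0.09,0,0,0,0,0,-0.13,0,0,0,0,0,-0.17,0,0,0,0,0,-0.17,0,0,0,0])

```text
time: 11.92
ee_pos: [0.4678, 0.3308, 0.1594]
eef_rot: [-0.699, 0.097, -0.101, 0.701]
ft_force: [0.1, 0.2, -0.2]
width: 0.0192
```

```bash
python3 g.py 0.404 -0.30 0.15 -16.2; python3 - <<'E'
from h import *
p=snap('scene','s7.png')
im=cv2.resize(cv2.imread('pics/s7.png')[220:310,260:350],None,fx=7,fy=7,interpolation=cv2.INTER_CUBIC)
cv2.imwrite('pics/s7c.png',im)
E
```

```text
t 11.925 p [0.4678 0.3308 0.1594] F [ 0.0612  0.2126 -0.1596] w 0.019212374750914495 M [[0.961, 0.006, 0.278], [-0.278, 0.003, 0.961], [0.005, -1.0, 0.005]]
delta [ 0.1139  0.0071 -0.6237]
turn 0 [-0.2654  0.0688  0.2654]
turn 180 [   0.4167 -179.9302    0.4168]
```

View pics/s7c.png

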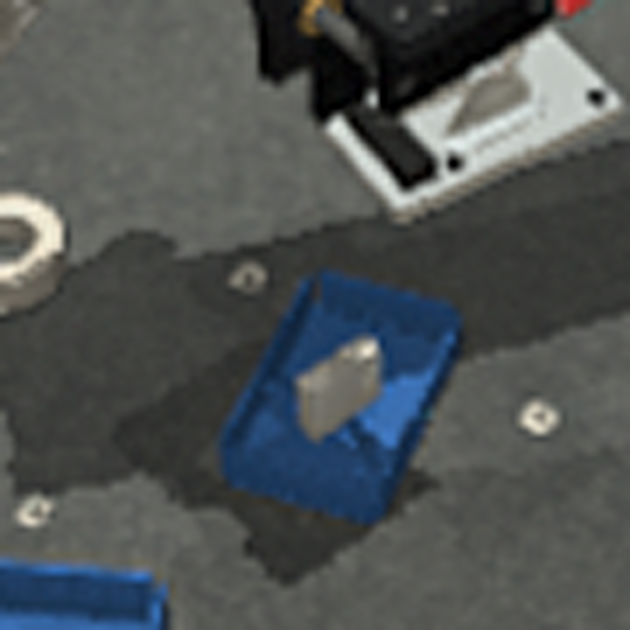

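The block stands mid-tray at crop (340,385), which is pixel (275,308). Next I shut the fingers and go round to the front of the pad.

Call:
arm_command(deltas=[0.005,0,-0.03,0,0,0,0.014,0,-0.08,0,0,0,0.024,0,-0.13,0,0,0,0.033,0,-0.18,0,0,0,0.042,0,-0.23,0,0,0,0.052,0,-0.28,0,0,0,0.061,0,-0.33,0,0,0,0.07,0,-0.38,0,0,0], hand=0)

```text
time: 12.98
ee_pos: [0.4272, -0.0569, 0.1546]
eef_rot: [0.7, -0.1, 0.099, -0.7]
ft_force: [1.0, 0.5, 0.5]
width: 0.0005
```

Call:
arm_command(deltas=[0.009,0,-0.05,0,0,0,0.018,0,-0.1,0,0,0,0.028,0,-0.15,0,0,0,0.037,0,-0.2,0,0,0,0.041,0,-0.226,0,0,0,0.041,0,-0.226,0,0,0,0.041,0,-0.226,0,0,0])

```text
time: 13.85
ee_pos: [0.4047, -0.2826, 0.1545]
eef_rot: [-0.7, 0.099, -0.099, 0.7]
ft_force: [-0.4, 0.3, 0.0]
width: 0.0002
```

```bash
python3 g.py 0.406 -0.2835 -0.005 -16.2; python3 - <<'E'
from h import *
p=snap('scene','s8.png');t=snap('top','t8.png')
cv2.imwrite('pics/s8c.png',cv2.resize(cv2.imread('pics/s8.png')[90:220,330:460],None,fx=5,fy=5,interpolation=cv2.INTER_CUBIC))
E
```

```text
t 13.85 p [ 0.4047 -0.2826  0.1545] F [-0.4158  0.3451  0.0369] w 0.00019685460738905224 M [[0.961, -0.0, 0.277], [-0.277, 0.001, 0.961], [-0.001, -1.0, 0.001]]
delta [ 0.0016  0.1595 -0.0006]
turn 0 [-0.0411  0.1071 -0.0403]
turn 180 [  -0.0632 -179.8929    0.0645]
```

View pics/s8c.png

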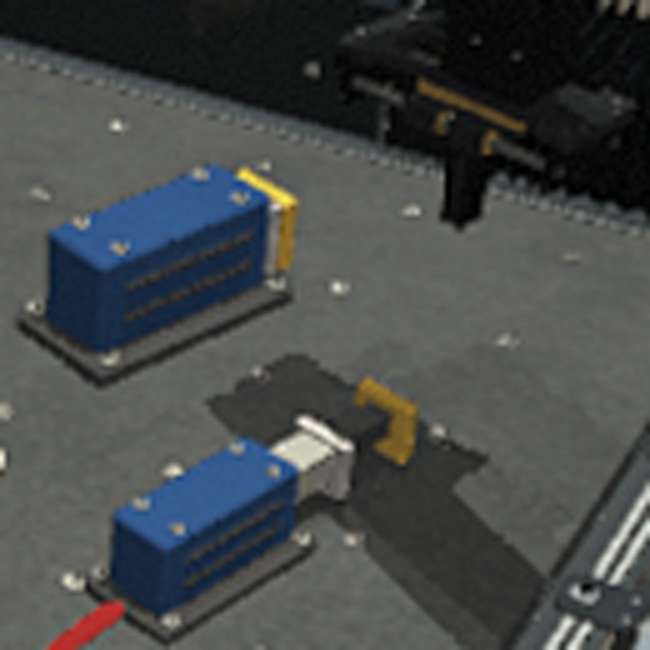

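View pics/t8.png

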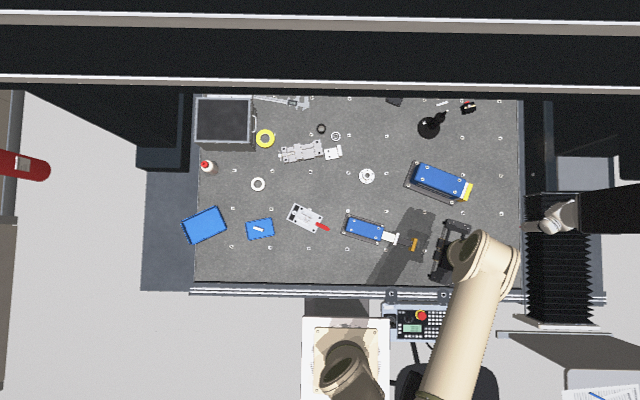

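The gripper is beyond the end plate with fingers shut, and the block lies in the tray at top pixel (229,258). I'll descend.

Call:
arm_command(deltas=[0.0015,0.03,0,0,0,0,0.0015,0.06,0,0,0,0,0.0015,0.09,0,0,0,0,0.0015,0.12,0,0,0,0,0.0015,0.145,0,0,0,0,0.0015,0.158,0,0,0,0,0.0015,0.158,0,0,0,0])

```text
time: 14.82
ee_pos: [0.406, -0.2835, -0.0034]
eef_rot: [-0.7, 0.099, -0.099, 0.7]
ft_force: [0.7, 0.7, -0.5]
width: 0.0007
```

```bash
python3 g.py 0.414 -0.257 -0.005 -16.2; python3 - <<'E'
from h import *
p=snap('scene','s9.png')
s=r.read_state();e=np.array(s['ee_pos'])
print('tip px at z .02',w2px(p,[e[0],e[1],.02]))
cv2.imwrite('pics/s9c.png',cv2.resize(cv2.imread('pics/s9.png')[120:220,360:460],None,fx=6,fy=6,interpolation=cv2.INTER_CUBIC))
E
```

```text
t 14.825 p [ 0.406  -0.2835 -0.0034] F [ 0.7344  0.7222 -0.4646] w 0.0007405421616722757 M [[0.961, -0.001, 0.277], [-0.277, 0.001, 0.961], [-0.001, -1.0, 0.0]]
delta [0.0003 0.0016 0.0277]
turn 0 [-0.0273  0.0952 -0.0495]
turn 180 [  -0.0777 -179.9048    0.0429]
tip px at z .02 (np.float64(171.2612780944535), np.float64(415.64700420249244))
```

View pics/s9c.png

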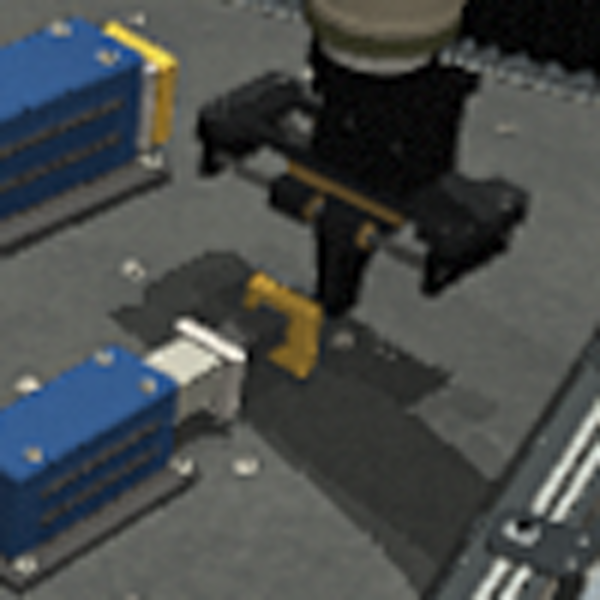

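The fingertip is at pixel (172,416), about z 0.018, in line with the pad. Pushing along tool +z.

Call:
arm_command(deltas=[0,0,0.012,0,0,0,0,0,0.024,0,0,0,0,0,0.036,0,0,0,0,0,0.048,0,0,0,0,0,0.056,0,0,0,0,0,0.064,0,0,0,0,0,0.072,0,0,0,0,0,0.08,0,0,0])

```text
time: 15.88
ee_pos: [0.4285, -0.207, -0.0031]
eef_rot: [0.7, -0.099, 0.099, -0.7]
ft_force: [0.1, -2.6, 0.6]
width: 0.0003
```

```bash
python3 g.py 0.446 -0.146 -0.005 -16.2; python3 - <<'E'
from h import *
p=snap('scene','s10.png')
cv2.imwrite('pics/s10c.png',cv2.resize(cv2.imread('pics/s10.png')[120:220,350:450],None,fx=6,fy=6,interpolation=cv2.INTER_CUBIC))
E
```

```text
t 15.875 p [ 0.4285 -0.207  -0.0031] F [ 0.0509 -2.5705  0.5803] w 0.0002692898890154016 M [[0.96, 0.0, 0.278], [-0.278, -0.0, 0.96], [0.0, -1.0, -0.0]]
delta [-0.0002  0.0018  0.0635]
turn 0 [0.0025 0.0355 0.0112]
turn 180 [   0.0177 -179.9645   -0.0039]
```

View pics/s10c.png

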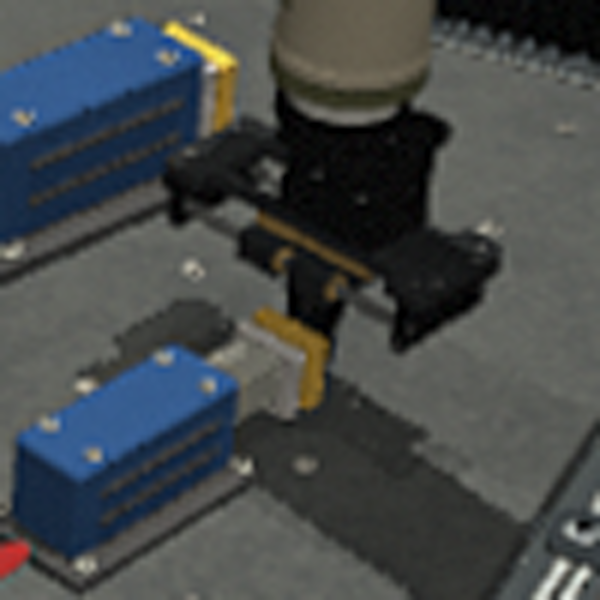

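The plate is close to the collar and the 2.6 N force shows only the bar sliding. I'll continue slowly.

Call:
arm_command(deltas=[0,0,0.005,0,0,0,0,0,0.01,0,0,0,0,0,0.014,0,0,0,0,0,0.018,0,0,0,0,0,0.022,0,0,0])

```text
time: 16.55
ee_pos: [0.4341, -0.1872, -0.0032]
eef_rot: [0.7, -0.1, 0.1, -0.7]
ft_force: [0.0, -6.1, 0.3]
width: 0.0004
```

```bash
python3 g.py 0.446 -0.146 -0.005 -16.2; python3 - <<'E'
from h import *
p=snap('scene','s11.png')
cv2.imwrite('pics/s11c.png',cv2.resize(cv2.imread('pics/s11.png')[150:210,360:420],None,fx=10,fy=10,interpolation=cv2.INTER_CUBIC))
E
```

```text
t 16.55 p [ 0.4341 -0.1872 -0.0032] F [ 0.0182 -6.1381  0.2703] w 0.00035056092567993665 M [[0.96, -0.0, 0.279], [-0.279, -0.001, 0.96], [0.0, -1.0, -0.001]]
delta [-0.0001  0.0018  0.0429]
turn 0 [ 0.0688 -0.0201  0.002 ]
turn 180 [ -0.0032 179.9799   0.1081]
```

View pics/s11c.png

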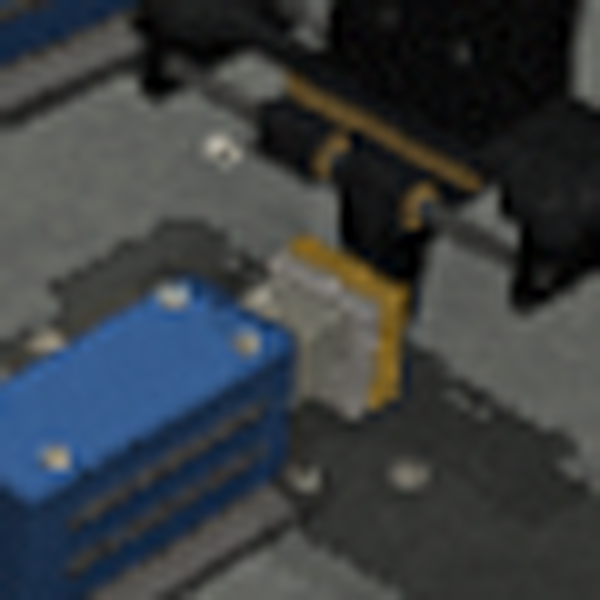

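The force is 6.1 N with plate and collar together, so the bar is home and the sleeve is moving with about 38 mm left. Continuing.

Call:
arm_command(deltas=[0,0,0.006,0,0,0,0,0,0.013,0,0,0,0,0,0.02,0,0,0,0,0,0.025,0,0,0,0,0,0.029,0,0,0,0,0,0.031,0,0,0,0,0,0.032,0,0,0])

```text
time: 17.48
ee_pos: [0.4431, -0.1564, -0.0032]
eef_rot: [0.7, -0.1, 0.1, -0.7]
ft_force: [-0.5, -6.3, 0.5]
width: 0.0007
```

Call:
arm_command(deltas=[0,0,0.002,0,0,0,0,0,0.003,0,0,0])

```text
time: 17.73
ee_pos: [0.4438, -0.1537, -0.0032]
eef_rot: [0.701, -0.1, 0.1, -0.7]
ft_force: [-0.5, -9.1, 1.1]
width: 0.0005
```

```bash
python3 g.py 0.446 -0.146 -0.005 -16.2; python3 - <<'E'
from h import *
p=snap('scene','s12.png')
cv2.imwrite('pics/s12c.png',cv2.resize(cv2.imread('pics/s12.png')[150:210,360:420],None,fx=10,fy=10,interpolation=cv2.INTER_CUBIC))
E
```

```text
t 17.725 p [ 0.4438 -0.1537 -0.0032] F [-0.5123 -9.0706  1.141 ] w 0.0005110622301652583 M [[0.96, -0.0, 0.279], [-0.279, -0.001, 0.96], [-0.0, -1.0, -0.001]]
delta [-0.0001  0.0018  0.008 ]
turn 0 [ 0.0801 -0.0124 -0.0008]
turn 180 [  0.0013 179.9876   0.1259]
```

View pics/s12c.png

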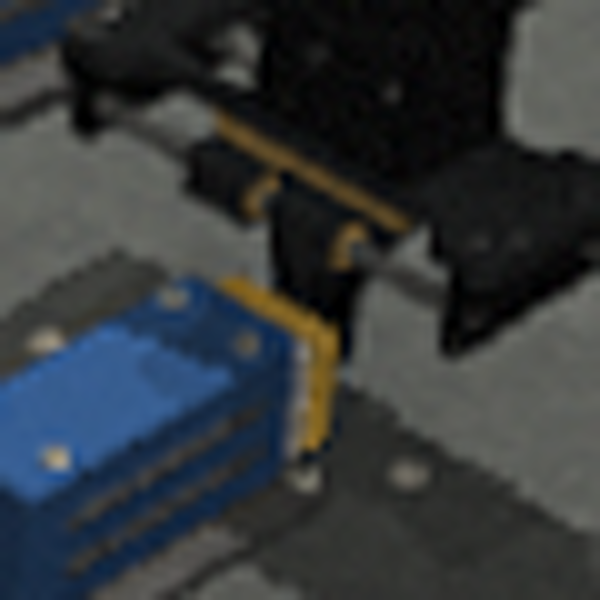

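Call:
arm_command(deltas=[0,0,0.001,0,0,0,0,0,0.002,0,0,0,0,0,0.002,0,0,0])

```text
time: 18.15
ee_pos: [0.4438, -0.1537, -0.0031]
eef_rot: [0.701, -0.1, 0.1, -0.699]
ft_force: [-3.3, -12.3, 1.5]
width: 0.0003
```

Call:
arm_command(deltas=[0,0,0.002,0,0,0,0,0,0.004,0,0,0,0,0,0.004,0,0,0])

```text
time: 18.52
ee_pos: [0.4438, -0.1536, -0.003]
eef_rot: [0.702, -0.102, 0.101, -0.697]
ft_force: [-5.9, -27.2, 2.7]
width: 0.0009
```

It's at the hard stop: 27 N with no movement. I'll back off along −z, then rise.

Call:
arm_command(deltas=[0,0,-0.015,0,0,0,0,0,-0.03,0,0,0,0,0,-0.06,0,0,0,0,0,-0.1,0,0,0,0,-0.05,-0.12,0,0,0,0,-0.1,-0.12,0,0,0,0,-0.14,-0.12,0,0,0,0,-0.14,-0.12,0,0,0])

```text
time: 19.52
ee_pos: [0.4141, -0.2629, 0.1397]
eef_rot: [0.701, -0.098, 0.101, -0.699]
ft_force: [-0.1, 0.5, -0.7]
width: 0.0003
```

```bash
python3 - <<'E'
from h import *
s=r.read_state();print(s['time'],s['ee_pos'],s['ft_force'])
p=snap('scene','s13.png');t=snap('top','t13.png')
a=cv2.resize(cv2.imread('pics/s13.png')[150:300,260:420],None,fx=5,fy=5,interpolation=cv2.INTER_CUBIC)[:600]
cv2.imwrite('pics/s13c.png',cv2.resize(cv2.imread('pics/s13.png')[150:215,350:420],None,fx=9,fy=9,interpolation=cv2.INTER_CUBIC))
cv2.imwrite('pics/t13c.png',cv2.resize(cv2.imread('pics/t13.png')[165:265,240:420],None,fx=4.4,fy=4.4,interpolation=cv2.INTER_CUBIC))
im=t['image'].astype(int);R,G,B=im[...,0],im[...,1],im[...,2]
yel=(R>B+60)&(G>B+40);yel[:225]=0;yel[260:]=0;yel[:,:385]=0;yel[:,430:]=0
ys,xs=np.nonzero(yel);w=px2w(t,ys.mean(),xs.mean(),.058)
print(len(ys),w,'own',(w[:2]-[.4731,-.0531])@[.279,.960])
for q,(a,b),z in (('ring',(184,258),.018),):pass
E
```

```text
19.525 [ 0.41410094 -0.26289292  0.13973145] [-0.12928571  0.54149191 -0.65849225]
43 [ 0.45302679 -0.13414239  0.058     ] own -0.08340112191353141
```

View pics/s13c.png

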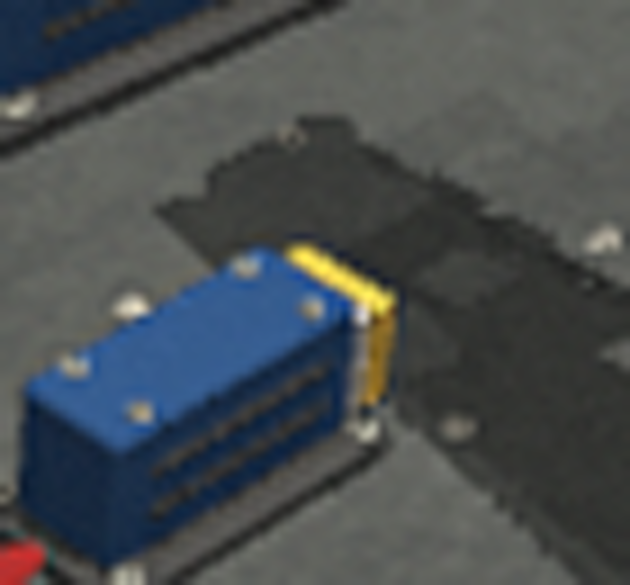

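View pics/t13c.png

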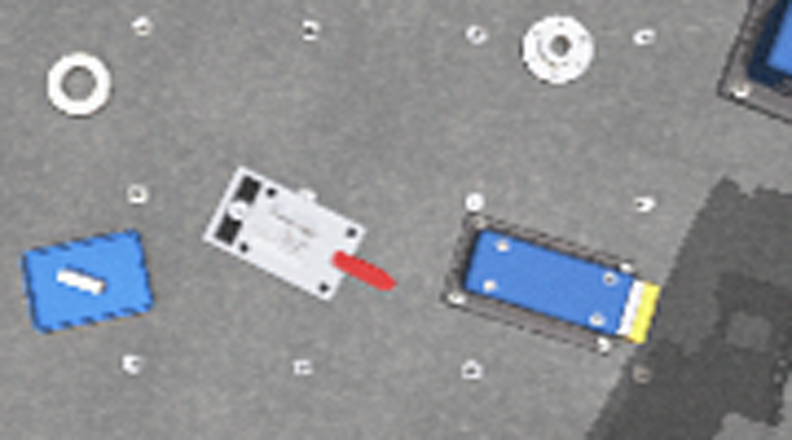

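```bash
python3 -c "
from bench import r
print(r.close_job())"
```

```text
the job is handed in; nothing more can be done
None
```

The gauge block is in the small blue tray and both stages of the small end stop are home. The job was handed in at about 20 s of the 51 s allowed; no verdict came back.

- **Gauge block:** It stands upright near the middle of the tray, confirmed in both camera views.
- **First grasp:** It closed just above the block, because the real fingertips sit about 23 mm higher than the reported tool point. I saw this in the image, went lower, and gripped the block at 8.6 mm without disturbing it.
- **Pushing home:** The bar slid first at about 2.6 N. The sleeve then moved at about 6 N, and the push ended on a hard stop at 27 N with no further movement.
- **Last checks:** In the final pictures the plate, collar and housing are in contact. The ring and flange look unmoved by eye; I did not measure them again. The arm was clear, with about 0 N at the wrist.
- **One check slightly off:** The camera put the end plate at −83 mm along the stop's axis, where fully home should be −81 mm. That is about the 2 mm calibration error, and the hard stop indicates it is fully home.

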